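# Unlock and slide open the bedside pill tray

## Task

Open the lavender pill tray for the bedtime dose: push its big pale lock button all the way down with a fingertip and, while keeping it down, push the cover's raised violet lip away from the compartments so that the cover slides past over the button, on until it reaches its stop and the end compartment lies open. Leave the tray standing where it is on the sill, neither lifting it nor shoving it along, and do not disturb the cup, glasses or other things around it; finish with the hand clear of everything.

Things in the scene. Friction and masses are not known exactly. Their poses are not given: they have to be found in the camera images.
- tray: lavender pill tray, 226 long, 66 wide, 35 mm high, about 0.5 kg, loose on four rubber feet; a sideways push over about 5 N slides it along the sill. Origin on its underside below the lock button's centre; z up; x lengthwise, the way the cover slides open; y across. It spans x = -196 to +30 mm: four compartments from -196 to -28, then the button end. Side rails (|y| 27 to 34 mm) are 35 mm high
- cover (a joint): opening of the sliding cover along the tray's +x (m): 0 to 0.002 = shut (start), 0.046 = at its stop. Sheet 3 mm thick, top 31 mm above the sill, captive in the rails: clear over the compartments, then a violet frame round a window 42 by 42 mm through which the button stands. Button up: it moves 3 mm at most. Button down: about 0.5 N slides it, 1.5 N when rubbing on the button. It stays where left
- cover_lip (a point): middle of the top edge, on the button's side, of the raised violet thumb lip across the cover's button end: 8 mm thick along x, 50 mm wide, top 38 mm above the sill. Moves with the cover; when shut it lies 22 mm from the button's centre in the tray's +x; the lip and the window's rim can be pushed from the button's side in +x to open the cover, which ends up sticking out 47 mm past the tray
- button (a joint): how far the sprung lock button is pressed (m): 0 = up, cover locked; 0.011 = bottomed. From 0.008 on it is clear below the cover, which can then slide over it. Let go too early, it springs up; once the cover lies over its edge, the cover keeps it down (about 0.007). 1.5 N starts it, about 5 N bottoms it
- button_top (a point): centre of the top of the lock button, a pale ribbed square pad 36 by 36 mm in the cover's window, 35 mm above the sill when up (4 mm above the cover); moves straight down with the button. Beyond it in the tray's +x the end wall is only 20 mm high, so a fingertip may travel out over it at the pressed button's height
- tray_tail (a point): the middle of the top edge of the tray's end wall at the compartment end, 196 mm from the button's centre along the tray's -x, 30 mm above the sill
- cup: blue ceramic cup, 76 mm across the mouth, 85 mm high, standing on the coaster; origin under its centre. It stands past the button end of the tray, at least 60 mm clear of the fully opened cover
- coaster: round wooden coaster, 98 mm across, 8 mm thick, origin under its centre
- stopper: glass carafe stopper standing on its broad head, 48 mm across, 46 mm high, origin under its centre, some 100 mm beside the tray's axis
- carafe: empty clear glass carafe, 98 mm across, 205 mm high, origin under its centre
- cuff_case: grey plastic blood pressure cuff case with a steel spring clip, 125 by 195 by 71 mm, origin under its centre
- glasses: folded black reading glasses, 136 by 34 mm, 35 mm high, origin under the centre
- thermometer: white clinical thermometer lying flat, 122 mm long, 20 mm wide, 12 mm thick, some 85 mm beside the tray's axis; origin under the body 10 mm from its middle

How it is judged (in metres and radians):
On the way, in this order (a step that is already met when the one before it is completed fails the run):
1. the lock button is pressed down clear of the cover while the cover is still shut (value of joint button above 0.0065 m and value of joint cover below 0.006 m), for 0.05 s.
2. the cover slides past over the held-down button (value of joint button above 0.005 m and value of joint cover above 0.015 m), for 0.05 s.
At the end, for the whole second after the job is handed in: the cover is open by more than 41 of its 46 mm and at rest, with the lock button held down beneath it (more than 5 mm); the tray stands flat and still on the sill, both ends within 40 mm of where they stood (value of joint cover above 0.041 m and value of joint button above 0.005 m and velocity of joint cover below 0.005 m/s and linear speed of tray below 0.01 m/s and height (world z) of tray below 0.004 m and angle between tray's own z axis and vertical below 0.03 rad and distance of each of tray, tray_tail from where it was at the start of the episode below 0.04 m); the robot touches nothing.
It fails at once if the cup, coaster, stopper, carafe, cuff case, glasses or thermometer is knocked, moved or lifted (more than 20 mm from where it stood) (distance of any of carafe, stopper, cup, coaster, cuff_case, glasses, thermometer from where it was at the start of the episode above 0.02 m).
It fails at once if the pill tray is lifted off the sill or tipped (height (world z) of tray above 0.012 m or height (world z) of tray_tail above 0.045 m or angle between tray's own z axis and vertical above 0.12 rad).
It fails at once if the pill tray is shoved along the sill (either end more than 40 mm from where it stood) (distance of any of tray, tray_tail from where it was at the start of the episode above 0.04 m).
It also fails if it takes over 35 s, if anything falls off the work surface, if the arm or the gripper's body presses on something with over 40 N, if the wrist force passes 120 N, or if a joint passes its speed limit or range.

## Robot

A 7-joint arm with a two-finger parallel gripper is mounted at the origin on the work surface. World frame = base frame: x ahead of the robot, y to its left, z up, the work surface at z = 0. Lengths are in mm, angles in rad, forces in N, time in s.
With the tool pointing down it reaches from about 425 to 975 mm from the base axis. Payload 16.7 kg.
Tool frame: the origin (TCP) lies at the very end of the fingers, on their centre line; the grasp point (between the pads) lies 19 mm behind it; z points along the fingers, y is the direction in which the jaws open and shut (so a half turn about z gives the same grasp; the last joint's range is limited). The gripper opens to 85 mm and grips with 20 to 120 N. Pads are 22 mm wide; open, the fingers measure 114 mm over their backs; the gripper's body (76 mm by 85 mm) begins 54 mm behind the grasp point. The pads swing forward as they close: fully open they stand 13 mm farther back than shut.
Start: joints at [-1.472, 0.426, 0.074, 1.606, -0.034, 1.111, -0.067], TCP at [166.219, 654.175, 200.002] pointing down, gripper open.
Joint ranges: [-2.85, 2.85], [-0.5, 2.14], [-1.23, 1.37], [0.21, 2.46], [-1.02, 4.16], [0.16, 2.05], [-2.73, 2.73]. Speed limits (rad/s): [1.89, 1.89, 2.39, 2.39, 3.01, 3.01, 3.01].

## Interface

Orientations are given as a 3x3 rotation matrix whose columns are the frame's x, y, z axes.
In Python, from bench import r gives the robot as it stands.
- The arm moves only by the tool play_rows, never from a script. Its argument "rows" is one flat list of numbers, 7 for each row, row after row: the turn, a rotation vector about the world's x, y, z in rad, then the shift along the world's x, y, z in m, then the opening, from -1 (shut) to 1 (fully open). A call has exactly 5 rows; each row is the pose to reach, as a shift and turn from the pose commanded when the call began; what a row does not reach only later rows make up. A row lasts 1/10 s, in which the tool goes at most 50 mm and 8.59 degrees, less where a joint would pass 70% of its speed; a pose out of reach is approached as far as the arm can. A call with a gripper value outside its range is refused whole. The fingers move at their own pace and stop on an object; "force" is the grip in N (left out, the last holds). Time passes only in rows, so rows that repeat a pose let the fingers close, or fill a call up. It gives the time, the measured TCP pose, the force and the opening at its end, in the units of the state.
- r.observe(): the state, without advancing time (a new reading comes with each control period).
- r.capture(name): name is "scene" or "top" or "wrist"; returns (picture, depth): 420x560x3 uint8, red, green, blue; 420x560 float32, mm along the optical axis (not along the pixel's ray), 0 where there is no reading.
- r.camera_info(name): a dict with "K" (3x3 intrinsics, pixels), "T" (4x4, takes a point from camera to world coordinates). Camera axes: x right, y up, looking along -z (the intrinsics and any distortion apply to the point x, -y, -z); pixel columns grow to the right and rows downward; lengths in mm; the calibration is good to about 2 mm. A picture is of the moment at which its call begins: read the wrist's pose just before it. camera_info takes no time and is no camera call; for the wrist camera it gives the pose at the moment of the call.
- r.sign_off(): hands the job in, once; it reports no verdict.
Trained networks look in the newest picture that a camera, given by its name, has taken for a name from the list of things; names that differ only in an ending like _2 or _b are one class to them, and where a whole thing is asked for, a point or a joint stands for the part that bears it (a point fixed in the world has none). Each returns a list of dicts, best first, with "conf" (0 to 1); they miss things now and then, are a little off and sometimes report something else, mostly with a low value. They report only what shows in the picture. A call takes as long as a camera call.
- r.search_frame(camera, query): "location" ([x, y, z] in mm, in world coordinates, good to about 4 mm: the middle of the surface that is visible of it).
- r.landmark_of(camera, query): "location" ([x, y, z] in mm, in world coordinates, good to about 4 mm: a listed point, or the origin of a listed thing).
The state is a dict: "clock": time; "q": joint angles; "joint_vel": joint speeds; "joint_torque": joint torques, N m; "tcp_pos": TCP position; "orientation": TCP orientation; "contact_force": force on the tool from outside, world axes, zero at the start; "moment": the same for the moment, N m; "gripper_width": finger opening in mm.
Only numpy, scipy, OpenCV 4.12 (cv2) and the standard library are available. Lean on these libraries where they do the work, as an engineer would, in place of code of your own. Each camera call takes 0.05 s, during which the arm holds its last target.

## Working session

There is one attempt and no reset: what is moved stays moved. The work goes in short steps, Python scripts to look and compute and a tool call to move; the robot and the scene stay as the last step left them, time stands still between calls to the robot, and variables do not carry over. Pictures are saved under pics/ and viewed, and the job is handed in when it is done.

Besides the shell and the picture viewer there is one more tool, called after "Emit:" as a command line: name --argument value ..., lists and objects as JSON in quotes. play_rows: Moves the arm, as the interface text tells. Its arguments: {"type":"object","properties":{"rows":{"type":"array"},"force":{"type":"number"}},"required":["rows"]}

```bash
ls; mkdir -p pics; python3 - <<'E'
from bench import r
import cv2
s=r.observe();print(s['clock'],s['tcp_pos'],s['orientation'],s['contact_force'],s['gripper_width'])
for c in ['top','scene']:
    p,d=r.capture(c);cv2.imwrite(f'pics/{c}0.png',p[:,:,::-1])
    for n in ['button_top','cover_lip','tray_tail']+(['tray','cup','stopper','carafe','cuff_case','glasses','thermometer'] if c=='top' else []):
        print(c,n,[(x['conf'],x['location']) for x in r.landmark_of(c,n)][:2])
print(r.observe()['clock'])
E
```

```text
pics
0.0 [166.10166916 653.78394404 199.33013502] [[-9.69200159e-01  2.46274204e-01 -2.60477709e-04]
 [ 2.46274335e-01  9.69199360e-01 -1.24584033e-03]
 [-5.43635050e-05 -1.27161762e-03 -9.99999190e-01]] [-0.13119205 -0.75072223 -0.73158376] 85.15326542703549
top button_top [(0.64, [547.0, -30.3, 39.1])]
top cover_lip [(0.69, [559.2, -10.9, 36.7])]
top tray_tail [(0.71, [461.1, -204.5, 33.7]), (0.32, [494.1, -462.8, -2.8])]
top tray [(0.78, [548.5, -26.5, 1.2])]
top cup [(0.94, [631.6, 137.0, 5.2])]
top stopper [(0.63, [413.0, -57.3, 0.6])]
top carafe [(0.93, [727.1, -319.9, -2.5])]
top cuff_case [(0.88, [492.0, -464.4, -1.0])]
top glasses [(0.55, [527.9, 523.6, 2.5])]
top thermometer [(0.81, [576.8, -193.3, 3.8]), (0.64, [558.1, -13.2, 35.2])]
scene button_top [(0.42, [547.1, -32.6, 37.7])]
scene cover_lip [(0.63, [556.4, -14.0, 39.1])]
scene tray_tail [(0.96, [461.8, -204.5, 30.2])]
0.75
```

View pics/top0.png

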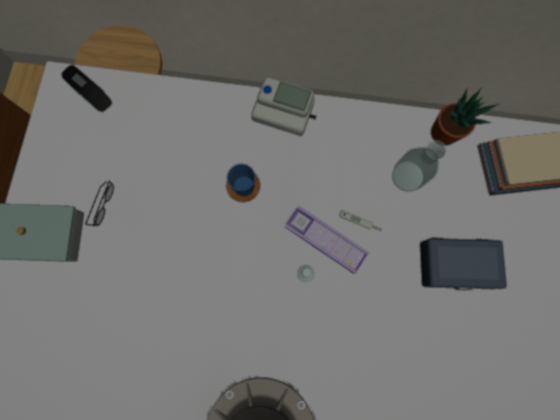

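View pics/scene0.png

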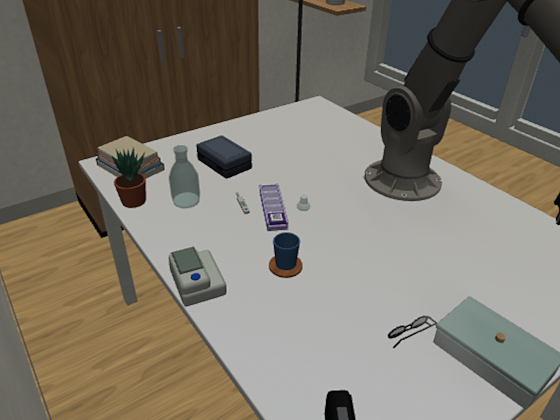

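The top view shows the tray's button end near pixel (300,220) and its tail near (357,262). The cup is at (242,180), and the networks agree with this. I'll start moving over, with the fingers closing on the way.

Emit:
play_rows --rows '[0,0,-0.04,0.04,-0.03,0,-1,0,0,-0.08,0.08,-0.06,0,-1,0,0,-0.12,0.12,-0.09,0,-1,0,0,-0.16,0.16,-0.12,0,-1,0,0,-0.21,0.2,-0.15,0,-1]' --force 40

```text
clock: 1.25
tcp_pos: [367.6, 502.8, 200.3]
orientation: [[-0.896, 0.444, 0.0], [0.444, 0.896, 0.0], [0.0, 0.0, -1.0]]
contact_force: [0.8, 1.6, -0.1]
gripper_width: 12.3
```

Emit:
play_rows --rows '[0,0,0,0.025,-0.042,0,-1,0,0,0,0.05,-0.084,0,-1,0,0,0,0.075,-0.126,0,-1,0,0,0,0.1,-0.168,0,-1,0,0,0,0.12,-0.21,0,-1]'

```text
clock: 1.75
tcp_pos: [487.3, 292.2, 200.3]
orientation: [[-0.896, 0.443, 0.001], [0.443, 0.896, 0.0], [-0.0, 0.001, -1.0]]
contact_force: [0.5, 1.0, 0.6]
gripper_width: 0.4
```

Emit:
play_rows --rows '[0,0,0,0.005,-0.05,0,-1,0,0,0,0.01,-0.1,0,-1,0,0,0,0.02,-0.15,0,-1,0,0,0,0.02,-0.2,0,-1,0,0,0,0.02,-0.22,0,-1]'

```text
clock: 2.25
tcp_pos: [506.1, 69.4, 200.4]
orientation: [[-0.894, 0.447, 0.0], [0.447, 0.894, -0.0], [-0.001, -0.0, -1.0]]
contact_force: [0.5, 1.1, 0.5]
gripper_width: 0.6
```

```bash
python3 - <<'E'
from bench import r
import cv2
s=r.observe();print(s['clock'],s['q'],s['tcp_pos'],s['orientation'],s['contact_force'],s['gripper_width'])
p,d=r.capture('wrist');cv2.imwrite('pics/w1.png',p[:,:,::-1])
for n in ['button_top','cover_lip','tray_tail','tray']:
        print(n,[(x['conf'],x['location']) for x in r.landmark_of('wrist',n)][:2])
E
```

```text
2.25 [-0.63547905  0.15840139  0.41826118  1.98823873 -0.07522101  1.00931639
  0.92546926] [506.12013057  69.40158424 200.36190729] [[-8.94477748e-01  4.47112231e-01  4.59800366e-04]
 [ 4.47112098e-01  8.94477858e-01 -3.66083630e-04]
 [-5.74961715e-04 -1.21871354e-04 -9.99999827e-01]] [0.4892208  1.11866194 0.47015553] 0.5704634439387928
button_top [(0.9, [550.9, -27.8, 34.7]), (0.16, [557.1, -13.2, 36.6])]
cover_lip [(0.74, [557.5, -10.7, 35.3])]
tray_tail [(0.76, [460.1, -208.9, 31.5])]
tray [(0.71, [548.5, -32.2, -1.4])]
```

View pics/w1.png

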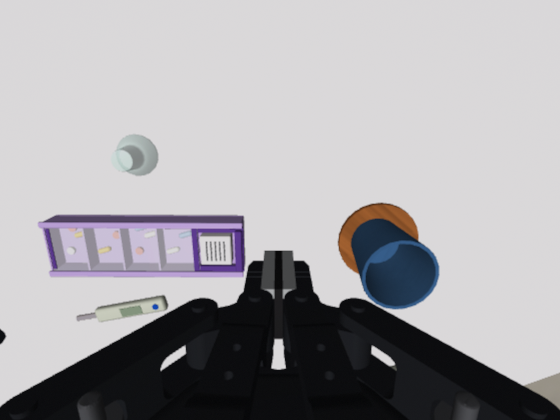

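Emit:
play_rows --rows '[0,0,0,0.005,-0.02,0,-1,0,0,0,0.015,-0.04,0,-1,0,0,0,0.025,-0.06,-0.01,-1,0,0,0,0.034,-0.08,-0.02,-1,0,0,0,0.034,-0.08,-0.02,-1]'

```text
clock: 3.0
tcp_pos: [540.5, -7.0, 178.8]
orientation: [[-0.896, 0.444, -0.001], [0.444, 0.896, -0.001], [0.001, -0.002, -1.0]]
contact_force: [0.3, 0.4, 0.6]
gripper_width: -0.1
```

```bash
python3 - <<'E'
from bench import r
import cv2
s=r.observe();print(s['clock'],s['q'],s['tcp_pos'],s['orientation'],s['contact_force'],s['gripper_width'])
p,d=r.capture('wrist');cv2.imwrite('pics/w2.png',p[:,:,::-1])
for n in ['button_top','cover_lip','tray_tail','tray']:
        print(n,[(x['conf'],x['location']) for x in r.landmark_of('wrist',n)][:2])
E
```

```text
3.0 [-0.50283032  0.2431841   0.46635319  1.95101203 -0.12939372  0.97782025
  1.1353466 ] [540.49481946  -7.00558459 178.84733175] [[-8.96129325e-01  4.43790956e-01 -1.34885363e-03]
 [ 4.43792580e-01  8.96128537e-01 -1.33822246e-03]
 [ 6.14855199e-04 -1.79783162e-03 -9.99998195e-01]] [0.33197867 0.40660118 0.59417749] -0.10949154385725839
button_top [(0.9, [550.4, -28.6, 35.7])]
cover_lip [(0.58, [558.1, -9.1, 36.7])]
tray_tail [(0.61, [462.4, -209.4, 31.2])]
tray [(0.88, [548.7, -30.2, -0.8])]
```

View pics/w2.png

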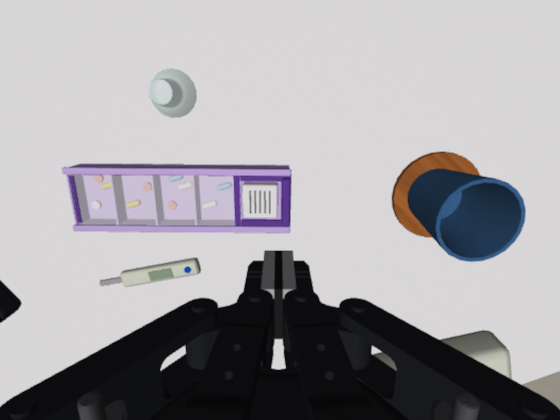

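The wrist picture shows the tray parallel to the image rows. The button pad is at about (260,201), the violet frame spans x 235–291, and the closed fingertips are at (279,250). I'll check the button's position with my own pixel and depth measurement.

```bash
python3 - <<'E'
from bench import r
import cv2,numpy as np
ci=r.camera_info('wrist');p,d=r.capture('wrist');K=ci['K'];T=np.array(ci['T']);print(ci.keys())
def w(u,v,z):  # intersect with plane z
    ray=np.array([(u-K[0][2])/K[0][0],-(v-K[1][2])/K[1][1],-1.])
    D=T[:3,:3]@ray;o=T[:3,3];return o+D*(z-o[2])/D[2]
hsv=cv2.cvtColor(p,cv2.COLOR_RGB2HSV)
roi=np.zeros(p.shape[:2],bool);roi[170:232,238:284]=1
m=roi&(hsv[...,1]<50)
m=cv2.morphologyEx(m.astype(np.uint8),cv2.MORPH_CLOSE,np.ones((7,7)))
n,l,st,c=cv2.connectedComponentsWithStats(m)
for i in range(1,n): print(st[i],c[i],w(*c[i],35))
cv2.imwrite('pics/crop.png',cv2.resize(p[150:290,220:310,::-1],None,fx=4,fy=4))
for u,v in [(70,170),(290,172),(290,230),(76,229)]: print(w(u,v,35))
print(d[201,260],w(260,201,35), T[2,3])
E
```

```text
dict_keys(['K', 'T'])
[ 240  183   35   36 1255] [257.03984064 200.54103586] [546.43766673 -30.32563364  35.        ]
[ 436.49042424 -182.7404116    35.        ]
[534.56475822  12.69228534  35.        ]
[590.42946221 -13.93927118  35.        ]
[ 490.36723438 -215.33091829   35.        ]
332.87088 [548.20690947 -27.82908379  35.        ] 353.5020573636722
```

View pics/crop.png

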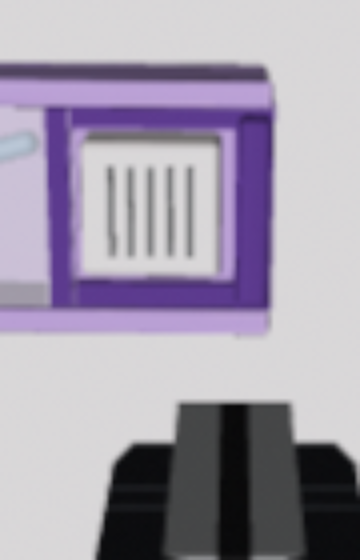

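The button is at about (548, -29.5), the axis heading is 63.6° and the tool is already aligned. Next I'll go above the button, about 10 mm up.

Emit:
play_rows --rows '[0,0,0,0.004,-0.01,-0.02,-1,0,0,0,0.0075,-0.0225,-0.06,-1,0,0,0,0.0075,-0.0225,-0.1,-1,0,0,0,0.0075,-0.0225,-0.13,-1,0,0,0,0.0075,-0.0225,-0.13,-1]'

```text
clock: 3.8
tcp_pos: [545.4, -27.7, 47.1]
orientation: [[-0.897, 0.442, -0.005], [0.442, 0.897, -0.001], [0.005, -0.003, -1.0]]
contact_force: [0.3, -0.2, 0.5]
gripper_width: -0.0
```

```bash
python3 - <<'E'
from bench import r
import cv2
s=r.observe();print(s['clock'],s['tcp_pos'],s['contact_force'])
p,d=r.capture('wrist');cv2.imwrite('pics/w3.png',p[:,:,::-1])
p,d=r.capture('scene');cv2.imwrite('pics/s3.png',cv2.resize(p[160:290,200:350,::-1],None,fx=4,fy=4))
E
```

```text
3.8 [545.38657331 -27.70115911  47.07957691] [ 0.34149949 -0.20634731  0.46475205]
```

View pics/w3.png

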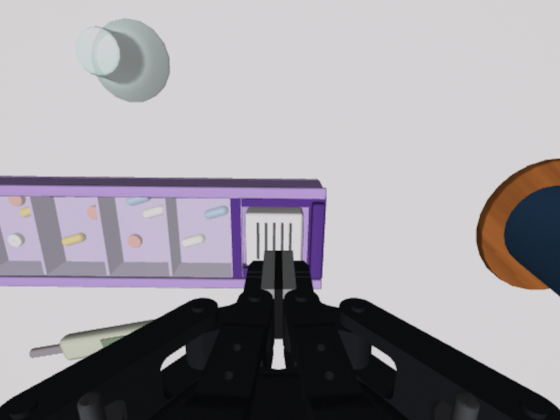

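View pics/s3.png

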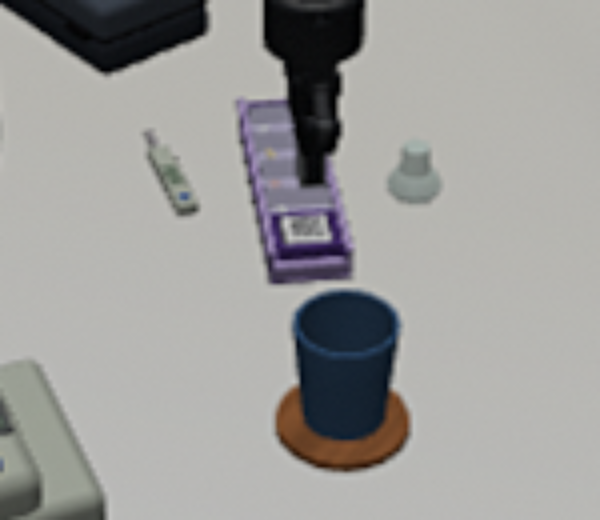

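```bash
python3 - <<'E'
from bench import r
import numpy as np,cv2
def proj(c,P):
    ci=r.camera_info(c);K=np.array(ci['K']);T=np.linalg.inv(np.array(ci['T']));q=T[:3,:3]@np.array(P)+T[:3,3];q=K@np.array([q[0],-q[1],-q[2]]);return q[:2]/q[2]
t=r.observe()['tcp_pos'];print(t, r.camera_info('scene')['T'])
for c in ['scene','wrist']: print(c,proj(c,t),proj(c,[548,-29.5,35]), 'crop',(proj(c,t)-[200,160])*4,(proj(c,[548,-29.5,35])-[200,160])*4)
p,d=r.capture('scene');print(d[200:222:2,278])
E
```

```text
[547.90973261 -28.01456985  50.71370224] [[-8.15748937e-01 -3.25276611e-01  4.78276906e-01  1.25955432e+03]
 [ 5.78142373e-01 -4.83510824e-01  6.57243242e-01  9.76454675e+02]
 [ 1.74662066e-02  8.12657621e-01  5.82479633e-01  9.46217805e+02]
 [ 0.00000000e+00  0.00000000e+00  0.00000000e+00  1.00000000e+00]]
scene [277.06948814 213.19646395] [276.72242877 216.97945889] crop [308.27795256 212.78585578] [306.88971509 227.91783556]
wrist [276.72864684 242.15900017] [274.75480699 233.18622181] crop [306.91458737 328.63600067] [299.01922795 292.74488724]
[1480.8822 1481.5623 1492.4099 1581.7413 1574.0438 1567.8318 1553.637
 1542.2203 1533.9415 1530.6301 1509.4377]
```

```bash
python3 - <<'E'
from bench import r
import numpy as np,cv2
for c in ['scene','top']:
    ci=r.camera_info(c);K=np.array(ci['K']);T=np.array(ci['T'])
    p,d=r.capture(c);print(r.observe()['tcp_pos'])
    cv2.imwrite(f'pics/{c}4.png',cv2.resize((p[160:290,200:350,::-1] if c=='scene' else p[140:300,230:400,::-1]),None,fx=4,fy=4))
    if c=='scene':
      for v in range(196,210):
        o=[]
        for u in (276,278,280):
          z=d[v,u];q=T[:3,:3]@np.array([(u-K[0,2])/K[0,0]*z,-(v-K[1,2])/K[1,1]*z,-z])+T[:3,3];o.append(np.round(q))
        print(v,*o)
print(K)
ci=r.camera_info('wrist');p,d=r.capture('wrist');print(d[225:275:4,272:288:5])
E
```

```text
[548.90608337 -27.99810771  51.84908821]
196 [577.   7. 147.] [565.  -0. 138.] [559.   2. 137.]
197 [569.  -5. 133.] [565.  -0. 135.] [558.   0. 132.]
198 [560. -18. 119.] [551. -19. 115.] [547. -15. 116.]
199 [559. -19. 115.] [556. -13. 117.] [549. -12. 114.]
200 [559. -19. 111.] [552. -18. 108.] [549. -12. 111.]
201 [559. -19. 107.] [553. -16. 106.] [547. -15. 105.]
202 [558. -20. 102.] [553. -16. 103.] [549. -11. 104.]
203 [557. -21.  98.] [551. -19.  96.] [549. -12. 100.]
204 [562. -15.  99.] [553. -16.  95.] [549. -11.  96.]
205 [558. -20.  91.] [548. -24.  85.] [543. -20.  85.]
206 [512. -85.  31.] [507. -81.  31.] [504. -73.  35.]
207 [515. -81.  31.] [515. -70.  37.] [507. -69.  34.]
208 [519. -75.  32.] [513. -72.  31.] [510. -66.  33.]
209 [525. -66.  35.] [517. -66.  32.] [512. -63.  32.]
[548.93503923 -27.97596906  51.87278134]
[[379.62147707   0.         278.53166892]
 [  0.         379.62147707 214.40749854]
 [  0.           0.           1.        ]]
[[203.1968  204.37476 203.46329 201.98885]
 [203.04619 204.72145 203.70085 202.65804]
 [205.00533 204.73283 204.40434 204.27797]
 [206.22578 205.24391 206.41713 204.82628]
 [205.96674 206.75407 206.27966 206.80273]
 [206.45197 207.12236 207.74326 205.81107]
 [207.40678 208.46022 208.49657 207.22867]
 [147.08305 147.33562 148.52434 147.27307]
 [143.04591 144.55588 143.78908 143.42381]
 [139.8715  140.4222  140.60396 140.38782]
 [136.2344  138.07086 136.88174 137.87308]
 [133.90494 134.56914 134.03189 133.60779]
 [130.97755 130.50089 130.82837 130.38667]]
```

View pics/scene4.png

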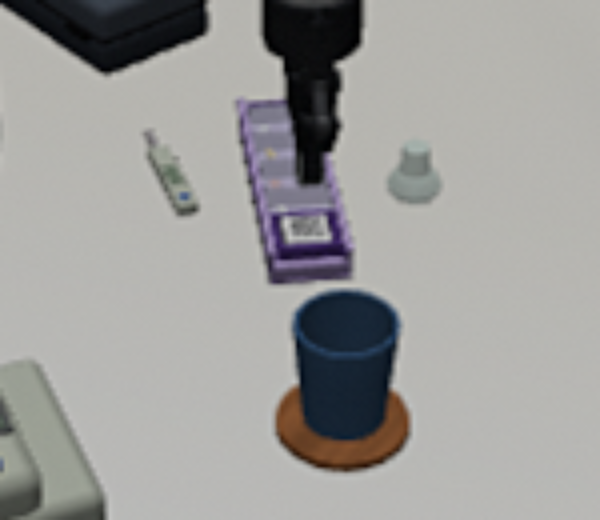

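```bash
python3 - <<'E'
from bench import r
import numpy as np,cv2
s=r.observe();ci=r.camera_info('wrist');K=np.array(ci['K']);T=np.array(ci['T'])
p,d=r.capture('wrist');print(s['clock'],s['tcp_pos'],T.round(3))
for u,v in [(279,225),(279,240),(265,253),(279,251),(279,253),(279,257),(279,270),(293,253),(310,240),(400,150)]:
  z=d[v,u];q=T[:3,:3]@np.array([(u-K[0,2])/K[0,0]*z,-(v-K[1,2])/K[1,1]*z,-z])+T[:3,3];print(u,v,z,q.round(1),p[v,u])
E
```

```text
4.1 [548.82740446 -27.98922554  51.72073151] [[ 4.41000e-01 -8.57000e-01 -2.67000e-01  4.81076e+02]
 [ 8.97000e-01  4.22000e-01  1.29000e-01  5.75800e+00]
 [ 2.00000e-03 -2.97000e-01  9.55000e-01  2.24810e+02]
 [ 0.00000e+00  0.00000e+00  0.00000e+00  1.00000e+00]]
279 225 202.865 [545.7 -24.9  34.6] [110 111 113]
279 240 205.61223 [554.7 -29.3  34.8] [110 110 112]
265 253 148.31569 [536.5 -27.8  89.5] [67 68 69]
279 251 150.08875 [539.2 -22.   87.7] [9 9 9]
279 253 146.77716 [538.7 -21.8  90.9] [10 10 11]
279 257 144.6427 [539.4 -22.1  93.4] [9 8 9]
279 270 134.36125 [539.9 -22.4 104.4] [ 9  8 10]
293 253 209.13318 [567.2 -25.4  34.1] [176 174 175]
310 240 202.02708 [562.  -11.4  38.2] [ 88  56 137]
400 150 224.48193 [545.1  69.   -0.9] [213 211 212]
```

The cameras put the visible fingertips at z≈88, but the reported TCP is z≈52. I'll descend slowly and use the force reading to see which one is right.

Emit:
play_rows --rows '[0,0,0,0,-0.001,-0.003,-1,0,0,0,0,-0.001,-0.006,-1,0,0,0,0,-0.001,-0.009,-1,0,0,0,0,-0.001,-0.012,-1,0,0,0,0,-0.001,-0.014,-1]'

```text
clock: 4.65
tcp_pos: [547.5, -29.4, 35.6]
orientation: [[-0.897, 0.443, -0.001], [0.443, 0.897, -0.0], [0.0, -0.0, -1.0]]
contact_force: [-0.2, 0.9, 1.0]
gripper_width: 0.3
```

Emit:
play_rows --rows '[0,0,0,0,0,-0.001,-1,0,0,0,0,0,-0.002,-1,0,0,0,0,0,-0.003,-1,0,0,0,0,0,-0.004,-1,0,0,0,0,0,-0.004,-1]'

```text
clock: 5.15
tcp_pos: [547.7, -29.3, 31.9]
orientation: [[-0.897, 0.443, -0.0], [0.443, 0.897, -0.0], [0.0, -0.0, -1.0]]
contact_force: [-0.2, 0.7, -0.3]
gripper_width: 0.2
```

```bash
cat > look.py <<'E'
from bench import r
import numpy as np,cv2,sys
n=sys.argv[1]
s=r.observe();ci=r.camera_info('wrist');K=np.array(ci['K']);T=np.array(ci['T'])
p,d=r.capture('wrist');print(s['clock'],s['tcp_pos'],s['contact_force'])
for u,v in [(279,225),(279,240),(279,247),(279,251),(279,253),(279,260)]:
  z=d[v,u];q=T[:3,:3]@np.array([(u-K[0,2])/K[0,0]*z,-(v-K[1,2])/K[1,1]*z,-z])+T[:3,3];print(u,v,q.round(1),p[v,u])
cv2.imwrite(f'pics/{n}.png',p[:,:,::-1])
p,d=r.capture('scene');cv2.imwrite(f'pics/{n}s.png',cv2.resize(p[160:290,200:350,::-1],None,fx=4,fy=4))
E
python3 look.py w5
```

```text
5.15 [547.6877201  -29.29706428  31.91656164] [-0.22274314  0.66204459 -0.29352624]
279 225 [537.8 -23.   34.8] [213 212 213]
279 240 [546.4 -27.2  33.6] [214 212 213]
279 247 [550.  -29.   34.2] [214 212 213]
279 251 [538.3 -23.4  67.4] [9 8 9]
279 253 [537.9 -23.2  70.6] [10 10 10]
279 260 [538.4 -23.5  76.5] [9 9 9]
```

View pics/w5.png

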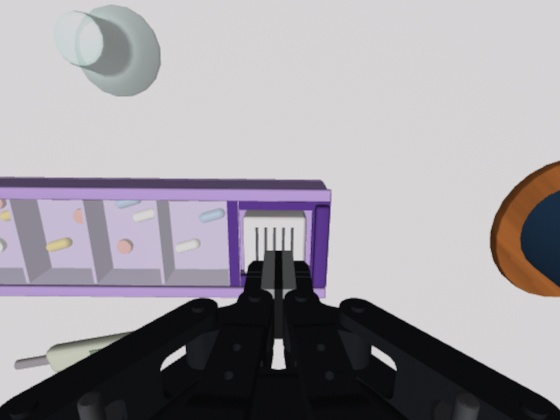

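View pics/w5s.png

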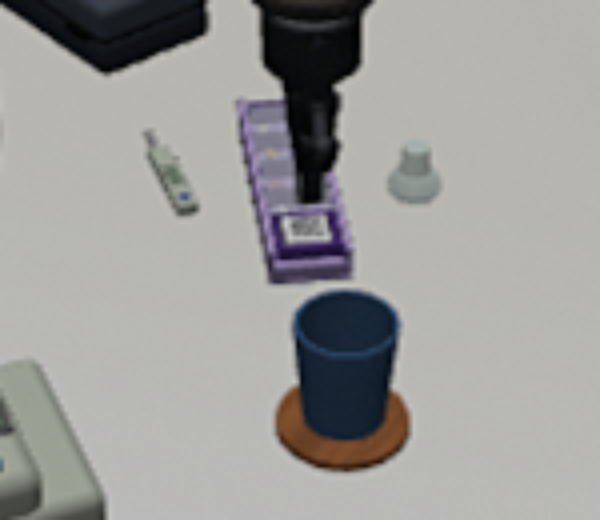

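There is still no contact at TCP z=32, and both pictures show the tip about 35 mm above the button. So the real fingertips end about 35 mm above the reported TCP. I'll keep descending.

Emit:
play_rows --rows '[0,0,0,0,0,-0.006,-1,0,0,0,0,0,-0.012,-1,0,0,0,0,0,-0.018,-1,0,0,0,0,0,-0.022,-1,0,0,0,0,0,-0.022,-1]'

```text
clock: 5.75
tcp_pos: [547.2, -29.4, 9.2]
orientation: [[-0.897, 0.443, -0.001], [0.443, 0.897, -0.0], [0.001, -0.001, -1.0]]
contact_force: [-0.2, -0.0, -0.5]
gripper_width: -0.3
```

```bash
python3 look.py w6
```

```text
5.75 [547.22167548 -29.423706     9.20989489] [-0.15461134 -0.03316257 -0.52864147]
279 225 [533.6 -21.3  23.4] [102  96 106]
279 240 [537.1 -23.   34. ] [215 213 215]
279 247 [540.2 -24.5  34.8] [215 213 215]
279 251 [538.2 -23.6  44.2] [10 10 10]
279 253 [538.  -23.5  46.8] [ 9 10 11]
279 260 [538.6 -23.8  52.5] [10 10 10]
```

View pics/w6.png

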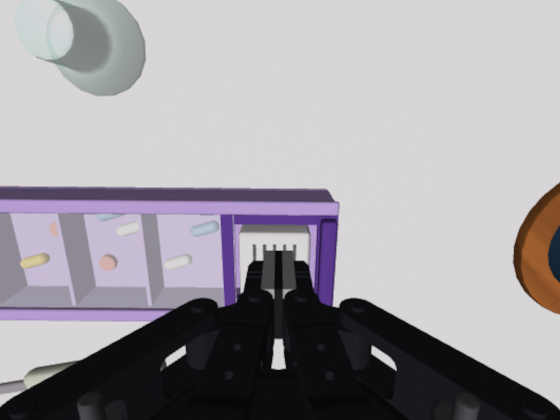

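View pics/w6s.png

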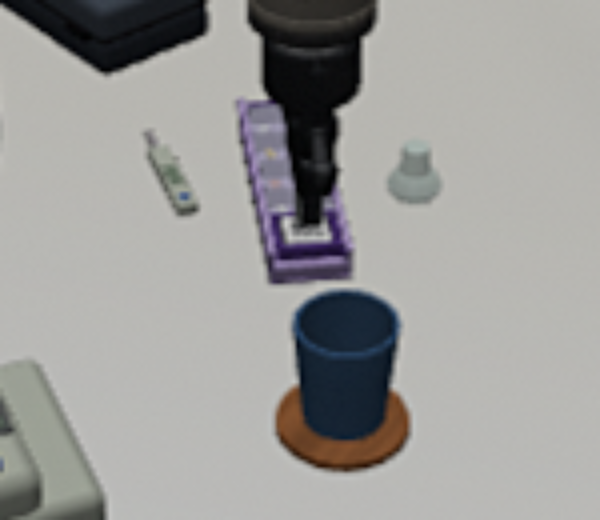

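The tip is now about 8 mm above the button and centred. I'll creep down from here.

Emit:
play_rows --rows '[0,0,0,0.0005,0,-0.002,-1,0,0,0,0.0005,0,-0.004,-1,0,0,0,0.0005,0,-0.006,-1,0,0,0,0.0005,0,-0.008,-1,0,0,0,0.0005,0,-0.008,-1]'

```text
clock: 6.35
tcp_pos: [548.3, -29.3, 1.9]
orientation: [[-0.897, 0.443, 0.0], [0.443, 0.897, -0.0], [-0.0, -0.0, -1.0]]
contact_force: [-0.3, 0.7, 1.7]
gripper_width: -0.0
```

Emit:
play_rows --rows '[0,0,0,0,0,-0.001,-1,0,0,0,0,0,-0.002,-1,0,0,0,0,0,-0.003,-1,0,0,0,0,0,-0.004,-1,0,0,0,0,0,-0.004,-1]'

```text
clock: 6.85
tcp_pos: [548.3, -29.3, -2.1]
orientation: [[-0.897, 0.443, -0.0], [0.443, 0.897, -0.0], [-0.0, -0.0, -1.0]]
contact_force: [-0.7, 0.8, 3.0]
gripper_width: 0.2
```

Contact came at TCP z≈2, so I'm continuing the press.

Emit:
play_rows --rows '[0,0,0,0,0,-0.001,-1,0,0,0,0,0,-0.002,-1,0,0,0,0,0,-0.003,-1,0,0,0,0,0,-0.004,-1,0,0,0,0,0,-0.004,-1]'

```text
clock: 7.35
tcp_pos: [548.3, -29.3, -6.1]
orientation: [[-0.897, 0.443, 0.0], [0.443, 0.897, -0.0], [-0.0, -0.0, -1.0]]
contact_force: [0.8, 0.8, 4.5]
gripper_width: -0.3
```

Emit:
play_rows --rows '[0,0,0,0,0,-0.001,-1,0,0,0,0,0,-0.002,-1,0,0,0,0,0,-0.003,-1,0,0,0,0,0,-0.003,-1,0,0,0,0,0,-0.003,-1]'

```text
clock: 7.85
tcp_pos: [548.6, -29.2, -7.8]
orientation: [[-0.896, 0.443, 0.001], [0.443, 0.896, 0.001], [-0.0, 0.001, -1.0]]
contact_force: [-8.0, 1.8, 32.1]
gripper_width: 0.1
```

```bash
python3 look.py w7
```

```text
7.85 [548.62009032 -29.21675229  -7.79671604] [-7.97458313  1.83296414 32.11189329]
279 225 [527.  -17.4  29.7] [119  94 155]
279 240 [535.8 -21.6  23.9] [216 214 215]
279 247 [539.6 -23.5  22.3] [215 214 215]
279 251 [539.1 -23.3  28.1] [10  9 10]
279 253 [539.2 -23.3  30. ] [10 10 11]
279 260 [539.3 -23.4  36.7] [10  8 10]
```

View pics/w7.png

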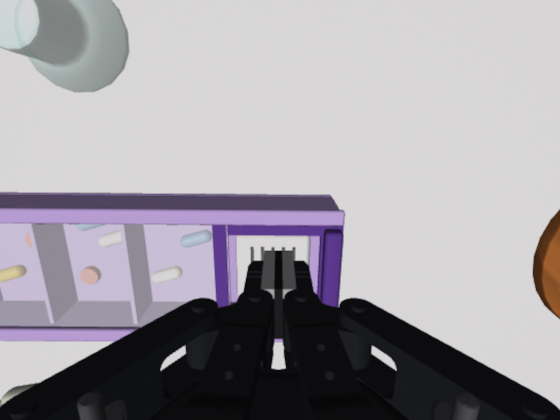

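View pics/w7s.png

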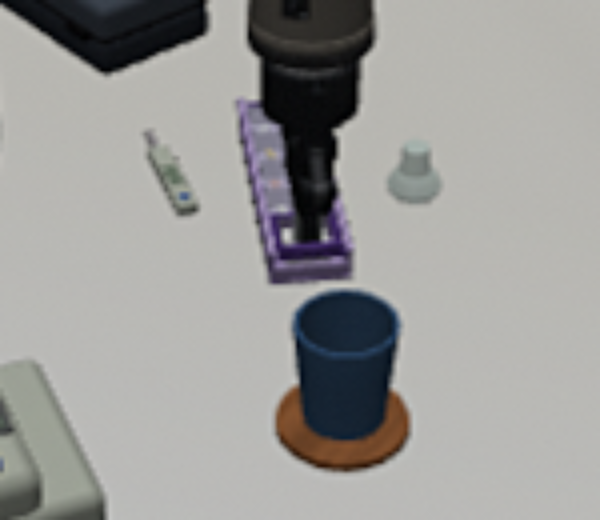

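The button bottomed: the pad surface reads about 24 mm, and the force of 32 N is too high. I'll ease up 2.6 mm, which keeps the button about 10 mm down, and start sliding along the tray axis (0.445, 0.896).

Emit:
play_rows --rows '[0,0,0,0,0,0.0026,-1,0,0,0,0,0,0.0026,-1,0,0,0,0.0013,0.0027,0.0026,-1,0,0,0,0.0027,0.0054,0.0026,-1,0,0,0,0.004,0.0081,0.0026,-1]'

```text
clock: 8.45
tcp_pos: [552.2, -21.3, -6.5]
orientation: [[-0.896, 0.443, -0.0], [0.443, 0.896, -0.0], [0.0, -0.0, -1.0]]
contact_force: [-1.3, -3.7, 5.1]
gripper_width: -0.1
```

Emit:
play_rows --rows '[0,0,0,0.0013,0.0027,0,-1,0,0,0,0.0027,0.0054,0,-1,0,0,0,0.004,0.0081,0,-1,0,0,0,0.0054,0.0108,0,-1,0,0,0,0.0067,0.0135,0,-1]'

```text
clock: 8.95
tcp_pos: [559.0, -7.4, -6.5]
orientation: [[-0.897, 0.443, -0.0], [0.443, 0.897, 0.0], [0.0, -0.0, -1.0]]
contact_force: [-0.2, -3.3, 1.2]
gripper_width: 0.1
```

```bash
python3 look.py w8
```

```text
8.95 [558.97591276  -7.39669694  -6.50992737] [-0.1857533  -3.33809149  1.17695352]
279 225 [537.7   4.4  30.1] [123  97 157]
279 240 [548.2  -0.7  19.8] [183 157 210]
279 247 [551.6  -2.4  19.7] [183 157 210]
279 251 [549.3  -1.3  29.9] [10 10  9]
279 253 [549.   -1.2  32.6] [11 11 11]
279 260 [549.4  -1.4  38.8] [10 10 11]
```

View pics/w8.png

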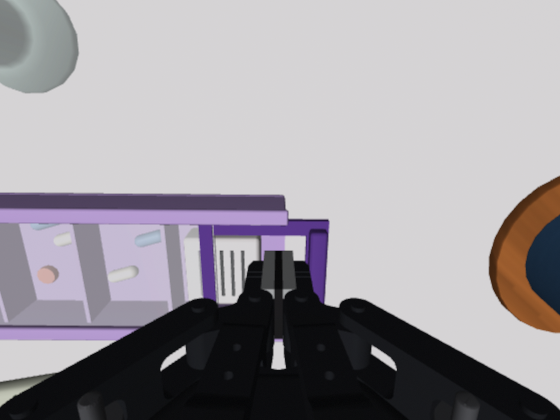

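View pics/w8s.png

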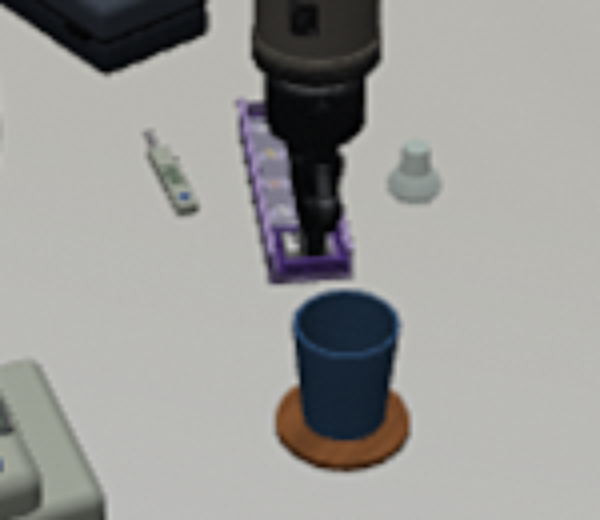

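The picture shows the frame sliding over the button. Its back bar lies over the pad at about (207,265), and the lip is out past the tray end at about (318,260). Continuing.

Emit:
play_rows --rows '[0,0,0,0.0018,0.0036,0,-1,0,0,0,0.0036,0.0072,0,-1,0,0,0,0.0054,0.0108,0,-1,0,0,0,0.0072,0.0144,0,-1,0,0,0,0.009,0.018,0,-1]'

```text
clock: 9.55
tcp_pos: [568.0, 10.6, -6.5]
orientation: [[-0.897, 0.443, -0.0], [0.443, 0.897, -0.0], [0.0, -0.0, -1.0]]
contact_force: [-0.5, -2.7, -0.9]
gripper_width: -0.2
```

```bash
python3 look.py w9
```

```text
9.55 [568.02224252  10.6151315   -6.46316157] [-0.53956309 -2.71485548 -0.8774255 ]
279 225 [546.6  22.5  30.6] [ 90  57 139]
279 240 [565.2  13.4  -0.9] [214 213 214]
279 247 [569.1  11.6  -0.9] [213 211 213]
279 251 [558.3  16.7  29.8] [7 7 7]
279 253 [558.8  16.5  30.9] [8 9 9]
279 260 [559.1  16.3  37.3] [9 9 9]
```

View pics/w9.png

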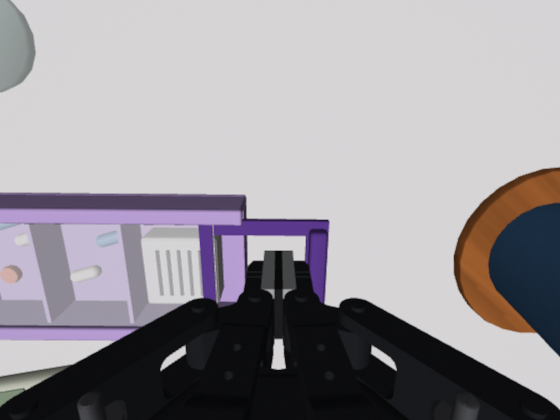

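Emit:
play_rows --rows '[0,0,0,0.0008,0.0016,0,-1,0,0,0,0.0015,0.003,0,-1,0,0,0,0.0022,0.0045,0,-1,0,0,0,0.0028,0.0056,0,-1,0,0,0,0.0031,0.0063,0,-1]'

```text
clock: 10.15
tcp_pos: [571.0, 16.6, -6.4]
orientation: [[-0.897, 0.443, -0.0], [0.443, 0.897, -0.0], [0.0, -0.0, -1.0]]
contact_force: [-1.2, -2.4, -1.1]
gripper_width: -0.1
```

Emit:
play_rows --rows '[0,0,0,0.0002,0.0004,0,-1,0,0,0,0.0004,0.0009,0,-1,0,0,0,0.0006,0.0013,0,-1,0,0,0,0.0006,0.0013,0,-1,0,0,0,0.0006,0.0013,0,-1]'

```text
clock: 10.65
tcp_pos: [571.5, 17.6, -6.4]
orientation: [[-0.896, 0.443, -0.0], [0.443, 0.896, -0.0], [0.0, -0.0, -1.0]]
contact_force: [-1.7, -5.1, 0.4]
gripper_width: 0.0
```

```bash
python3 look.py w10; python3 - <<'E'
from bench import r
import numpy as np
for c in ['wrist','scene']:
  for n in ['cover_lip','tray_tail','button_top','tray']: print(c,n,[(x['conf'],x['location']) for x in r.landmark_of(c,n)][:2])
E
```

```text
10.65 [571.47495968  17.59761229  -6.41666917] [-1.73493945 -5.11591734  0.41671666]
279 225 [550.1  29.5  30.6] [ 91  58 141]
279 240 [569.1  20.2  -2. ] [215 213 215]
279 247 [ 5.724e+02  1.860e+01 -5.000e-01] [215 213 214]
279 251 [562.   23.6  29.5] [ 9 10 10]
279 253 [562.1  23.6  31.4] [10 11 10]
279 260 [562.2  23.5  38.1] [11 10 11]
wrist cover_lip [(0.88, [579.3, 29.1, 35.4])]
wrist tray_tail []
wrist button_top []
wrist tray [(0.68, [546.2, -28.5, -1.0]), (0.53, [577.0, 29.5, 34.2])]
scene cover_lip [(0.69, [575.6, 29.1, 38.4])]
scene tray_tail [(0.88, [459.4, -206.6, 30.3])]
scene button_top []
scene tray [(0.84, [549.4, -30.3, 0.5]), (0.17, [416.6, -65.2, 1.6])]
```

View pics/w10.png

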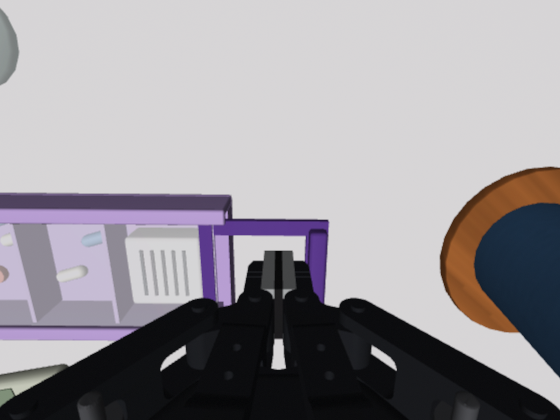

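The lip has moved about 45 mm and the force has risen to 5 N, which suggests the stop. I'll nudge 1.5 mm further to confirm.

Emit:
play_rows --rows '[0,0,0,0.0002,0.0004,0,-1,0,0,0,0.0004,0.0008,0,-1,0,0,0,0.0006,0.0012,0,-1,0,0,0,0.0006,0.0012,0,-1,0,0,0,0.0006,0.0012,0,-1]'

```text
clock: 11.65
tcp_pos: [572.2, 19.2, -6.4]
orientation: [[-0.897, 0.443, -0.0], [0.443, 0.897, 0.0], [0.0, -0.0, -1.0]]
contact_force: [-1.9, -4.0, -0.6]
gripper_width: -0.3
```

```bash
python3 look.py w11; python3 - <<'E'
import cv2,numpy as np
a=cv2.imread('pics/w10.png');b=cv2.imread('pics/w11.png')
for i in (a,b):
  print(i[232,195:250,0].tolist())
E
```

```text
11.65 [572.22832687  19.16800584  -6.40879839] [-1.90620956 -3.99979929 -0.63707029]
279 225 [550.5  31.1  31.5] [ 91  58 142]
279 240 [569.3  22.   -0.6] [215 213 214]
279 247 [573.2  20.1  -0.6] [215 213 215]
279 251 [562.8  25.1  29.4] [10  9 10]
279 253 [562.6  25.2  31.8] [ 9  9 11]
279 260 [562.8  25.1  38.4] [ 9  9 10]
[172, 172, 171, 159, 140, 140, 139, 140, 140, 140, 140, 141, 140, 139, 140, 140, 125, 148, 176, 140, 140, 140, 139, 140, 140, 140, 140, 140, 140, 140, 140, 140, 139, 140, 140, 141, 141, 142, 141, 140, 141, 141, 141, 141, 141, 141, 141, 141, 141, 142, 141, 141, 141, 141, 141]
[172, 171, 172, 161, 143, 141, 140, 140, 140, 140, 140, 140, 140, 140, 140, 140, 129, 165, 190, 140, 140, 140, 141, 141, 141, 140, 140, 140, 141, 140, 140, 140, 140, 141, 141, 141, 142, 142, 142, 141, 141, 142, 141, 141, 142, 141, 141, 141, 141, 141, 141, 141, 141, 142, 141]
```

View pics/w11s.png

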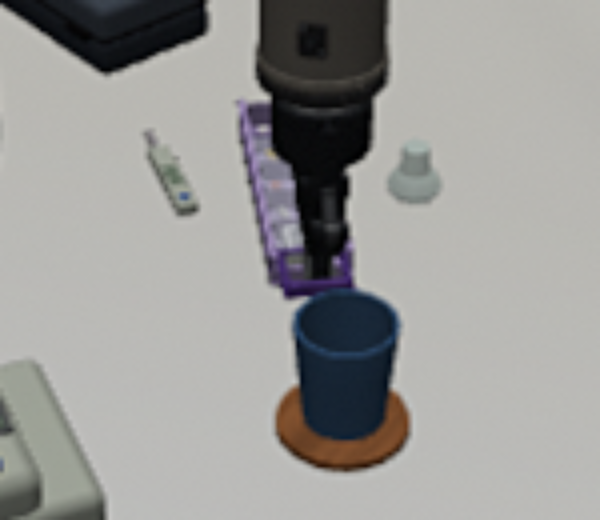

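```bash
python3 - <<'E'
import cv2,numpy as np
for n in ('w9','w10','w11'):
  i=cv2.imread(f'pics/{n}.png'); 
  out=[]
  for row in (208,212,216):
    g=i[row,190:300,1].astype(float); k=np.argmax(np.diff(g)); out.append(190+k)
  e=i[227,300:345,1].astype(float); print(n,out,300+np.argmax(np.diff(e)))
E
```

```text
w9 [np.int64(245), np.int64(245), np.int64(245)] 328
w10 [np.int64(231), np.int64(231), np.int64(231)] 327
w11 [np.int64(231), np.int64(231), np.int64(231)] 328
```

Between the last two frames the tray's rail end stayed at pixel x=231 while the hand advanced, so the tray moved about 2 mm with it. The cover is at its stop. I'll back off 4 mm and lift straight up.

Emit:
play_rows --rows '[0,0,0,-0.0009,-0.0018,0,-1,0,0,0,-0.0018,-0.0036,0,-1,0,0,0,-0.0018,-0.0036,0.005,-1,0,0,0,-0.0018,-0.0036,0.015,-1,0,0,0,-0.0018,-0.0036,0.03,-1]'

```text
clock: 12.25
tcp_pos: [570.2, 15.5, 24.3]
orientation: [[-0.897, 0.443, -0.001], [0.443, 0.897, -0.0], [0.001, -0.0, -1.0]]
contact_force: [0.4, 0.4, -0.3]
gripper_width: 0.2
```

Emit:
play_rows --rows '[0,0,0,0,0,0.03,-1,0,0,0,0,0,0.06,-1,0,0,0,0,0,0.1,-1,0,0,0,-0.03,0.02,0.13,-1,0,0,0,-0.06,0.04,0.15,-1]'

```text
clock: 12.75
tcp_pos: [510.7, 55.3, 176.7]
orientation: [[-0.896, 0.445, 0.003], [0.445, 0.896, 0.001], [-0.002, 0.002, -1.0]]
contact_force: [-0.1, 0.8, 0.1]
gripper_width: -0.3
```

Emit:
play_rows --rows '[0,0,0,-0.02,0.03,0.02,-1,0,0,0,-0.03,0.06,0.03,-1,0,0,0,-0.03,0.09,0.03,-1,0,0,0,-0.03,0.09,0.03,-1,0,0,0,-0.03,0.09,0.03,-1]'

```text
clock: 13.25
tcp_pos: [480.4, 145.8, 204.6]
orientation: [[-0.897, 0.442, 0.001], [0.442, 0.897, 0.0], [-0.001, 0.001, -1.0]]
contact_force: [1.0, -0.9, 0.5]
gripper_width: 0.3
```

```bash
python3 look.py w12; python3 - <<'E'
from bench import r
import cv2
p,d=r.capture('top')
for c in ['wrist','scene','top']:
  for n in ['cover_lip','tray_tail','tray','cup','stopper','thermometer']: print(c,n,[(x['conf'],x['location']) for x in r.landmark_of(c,n)][:1])
E
```

```text
13.25 [480.39416086 145.77097536 204.55146409] [ 0.98011239 -0.86772726  0.53314846]
279 225 [540.8 118.6  -0.7] [207 205 206]
279 240 [ 5.589e+02  1.097e+02 -5.000e-01] [206 204 206]
279 247 [567.9 105.3  -1.5] [206 205 206]
279 251 [470.7 151.8 240.9] [ 9  9 10]
279 253 [470.5 151.9 243.4] [9 8 9]
279 260 [471.3 151.5 248.7] [9 8 9]
wrist cover_lip [(0.73, [579.2, 32.8, 35.9])]
wrist tray_tail []
wrist tray []
wrist cup [(0.77, [637.3, 141.4, 9.8])]
wrist stopper [(0.72, [414.6, -65.1, 4.7])]
wrist thermometer [(0.6, [576.2, -193.4, -0.8])]
scene cover_lip [(0.79, [578.7, 34.3, 39.3])]
scene tray_tail [(0.68, [463.5, -206.6, 31.5])]
scene tray []
scene cup [(0.84, [634.7, 138.6, 6.5])]
scene stopper [(0.73, [419.8, -63.1, 1.9])]
scene thermometer [(0.55, [578.1, -194.7, 1.5])]
top cover_lip [(0.66, [581.0, 31.4, 31.8])]
top tray_tail [(0.8, [465.1, -200.6, 32.3])]
top tray [(0.85, [550.4, -28.6, 2.2])]
top cup [(0.74, [632.3, 137.9, 3.5])]
top stopper [(0.65, [411.6, -56.9, -0.0])]
top thermometer [(0.78, [573.6, -192.6, 3.3])]
```

View pics/w12.png

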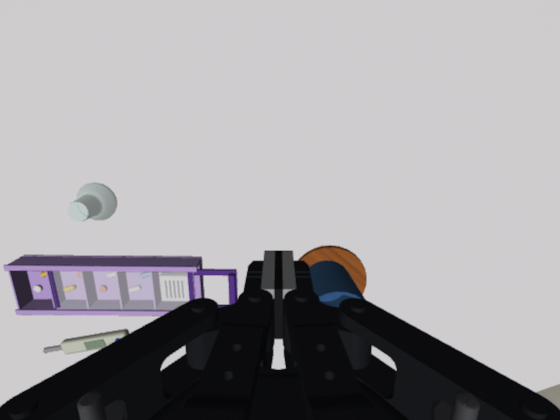

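View pics/w12s.png

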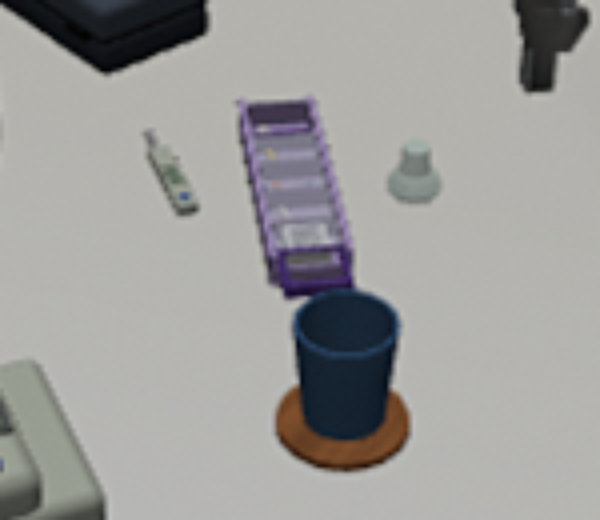

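The cover is fully open: the frame at (220,290) stands out past the tray, the end compartment at (35,290) is uncovered, and the button is held under the cover. The hand is clear and nothing else has shifted, so I'm handing in.

```bash
python3 - <<'E'
from bench import r
print(r.sign_off())
E
```

```text
the job is handed in; nothing more can be done
None
```

The pill tray is open and the job is handed in: the cover is at its stop, the end compartment is clear, and the cover holds the lock button down. No verdict was reported, so this rests on my own last checks:

- **Cover:** it is open by about 45 mm. In the final pushes the tray began to move along with the hand, which showed the stop had been reached. The button's depth under the cover could be judged only from the pictures.
- **Tray:** it was nudged about 2 mm along the sill by those pushes, well inside the 40 mm allowed. It stands flat.
- **Other things:** the cup, stopper and thermometer read where they stood, within the networks' scatter of up to about 8 mm. I did not re-measure the carafe, coaster, cuff case and glasses; the hand touched nothing but the tray.
- **Hand:** it is about 200 mm up and touching nothing, with force readings of about 1 N. The clock was near 13.5 s.

**Disagreements along the way:**
- **Fingertip height:** the closed fingertips really end about 36 mm above the reported TCP, as both cameras and the contact force showed. I therefore pressed by force and pictures rather than by the stated TCP height.
- **Press force:** when the button bottomed, the press briefly reached 32 N, under the 40 N limit, and I backed off before sliding the cover.

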